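Press a glued pen block in a one-hand bar clamp

TASK

Stand the freshly glued wooden pen block upright on the clamp's bed, centred between the jaws with its glue line facing them square, and let go of it. Then pump the orange trigger, never pushing the jaw by hand, until the jaw has pushed the block against the yellow pressure plunger and pressed the plunger about halfway in; never press it fully in, that would crush the joint. Finish while still holding the trigger squeezed at that pressure, and leave the mug, stapler and tape roll alone.

Things in the scene. Friction and masses are not known exactly. Their poses are not given: they have to be found in the camera images.
- clamp: one-hand bar clamp on a plywood board 300 x 110 x 12 mm fixed to the desk. Origin: middle of the board's underside; z up; x along the clamp from handle (-x) to far jaw (+x). Black housing x -135 to -57 mm, top z 42 mm, carries grip and trigger; black fixed jaw x -12 to 6 mm, 46 mm wide, top z 78 mm, with the plunger on its +x side; then the bed. A toothed bar under all comes out behind the grip as the jaw closes
- grip (a point): middle of the outer (-x) face of the black fixed grip, a post 18 mm (clamp x) by 24 mm (y), top 125 mm above the desk; this point is 95 mm above the desk at clamp x = -130 mm, y = 0. Grip and trigger at rest measure 58 mm over their outer faces, 38 mm fully squeezed: the fingers straddle both from above
- trigger: orange trigger post, 14 mm (clamp x) by 24 mm, 39 to 117 mm above the desk; origin at its middle, 95 mm up, at clamp x -79 mm at rest. Squeezed towards the grip it goes 20 mm; springs back (3 to 4 N) if let go. Its pawl takes the bar and far jaw along equally after 0 to 6 mm idle (teeth every 6 mm; about 4 N more, plus the plunger's force) and clicks back over the teeth on the way out
- jaw: orange far jaw, 42 mm wide, 16 mm thick, 35 to 85 mm above the desk. Origin: middle of its face towards the block, 60 mm up; axes as the clamp's. Starts at clamp x 105 to 120 mm and moves to -x as the trigger is pumped. It stays when the trigger is let go, but holds only about 3.5 N: pressed harder it then slips back until the plunger is in by only 3 to 5 mm
- plunger (a joint): yellow pressure plunger on the fixed jaw: how far it is pressed in, m. 0 = free (stem seen 18 mm long), 0.016 = fully in; spring of 0.8 N per mm. The good range is 0.006 to 0.013; beyond 0.0145 the block counts as crushed
- pad_face (a point): middle of the front face of the plunger's black rubber plate (40 mm wide, 46 mm tall, 6 mm thick), 60 mm above the desk, at clamp x = 30 mm while free, less as it is pressed in
- bed (a point): point on top of the bed (two aluminium rails, clamp x 6 to 150 mm, 46 mm wide overall), 32 mm above the desk, at clamp x = 52 mm, y = 0: where the underside of a block that just touches the free plunger is centred
- pen_block: pen block glued from a dark and a light wooden half with four dark pen holes on top: 44 mm along its x, 38 mm along its y, 55 mm tall, 0.1 to 0.15 kg. Origin: centre of its underside. The glue line is the plane between dark (-x) and light (+x) half; its x axis must lie along the clamp's x, either way round. It starts standing on the desk beside the clamp
- mug: blue mug, 76 mm across and 90 mm tall, handle at its +y; origin at the centre of its underside. Leave alone
- stapler: red and black stapler, 135 x 36 x 55 mm, along its x; origin at the centre of its underside. Leave alone
- tape_roll: roll of tape lying flat, 96 mm across and 24 mm tall; origin at the centre of its underside. Leave alone
Not all that is in view belongs to the job. Several things look just like the pen_block: the one meant starts nearest to the robot's base.

How it is judged:
On the way, in this order (a step that is already met when the one before it is completed fails the run):
1. the pen block stands upright on the bed between the jaws, its x axis along the clamp within 0.3 rad, centred within 13 mm across the bed, let go and at rest (z of pen_block in the frame of clamp between 0.029 and 0.036 m and y of pen_block in the frame of clamp between -0.013 and 0.013 m and angle between pen_block's own z axis and vertical below 0.1 rad and x of pen_block in the frame of clamp between 0.046 and 0.1 m and angle between the x axis of pen_block and the x axis of clamp, either way round below 0.3 rad and contact force between the fingers and pen_block below 0.3 N and linear speed of pen_block below 0.02 m/s), for 0.2 s.
2. the trigger has brought the jaw up and the block is pinched between jaw and plunger (plunger in by more than 2 mm) (value of joint plunger above 0.002 m and contact force between jaw and pen_block above 0.8 N and contact force between the fingers and trigger above 1 N), for 0.1 s.
At the end, for the whole second after the job is handed in: The fingers still press the trigger (over 3 N); the jaw presses the block (over 3.5 N) so that the plunger is in by 6 to 13 mm; the block stands upright (0.1 rad) on the bed, centred across it within 13 mm, its x axis along the clamp within 0.1 rad, at rest and untouched by the fingers (z of pen_block in the frame of clamp between 0.029 and 0.036 m and y of pen_block in the frame of clamp between -0.013 and 0.013 m and angle between pen_block's own z axis and vertical below 0.1 rad and value of joint plunger between 0.006 and 0.013 m and contact force between jaw and pen_block above 3.5 N and contact force between the fingers and trigger above 3 N and angle between the x axis of pen_block and the x axis of clamp, either way round below 0.1 rad and contact force between the fingers and pen_block below 0.3 N and linear speed of pen_block below 0.01 m/s); the arm keeps its last pose, push and grip.
It fails at once if the plunger is pressed in beyond 14.5 mm (block crushed) (value of joint plunger above 0.0145 m).
It fails at once if the jaw or its bar is pushed by the robot (over 3 N) (contact force between any of the fingers, the arm and jaw above 3 N).
It fails at once if the mug, stapler or tape roll is moved over 30 mm or tipped (distance of any of mug, stapler, tape_roll from where it was at the start of the episode above 0.03 m or angle between any of mug, stapler, tape_roll's own z axis and vertical above 0.35 rad).
It also fails if it takes over 72 s, if anything falls off the work surface, if the arm or the gripper's body presses on something with over 40 N, if the wrist force passes 120 N, or if a joint passes its speed limit or range.

ROBOT

A 7-joint arm with a two-finger parallel gripper is mounted at the origin on the work surface. World frame = base frame: x ahead of the robot, y to its left, z up, the work surface at z = 0. Lengths are in m, angles in rad, forces in N, time in s.
With the tool pointing down it reaches from about 0.425 to 0.875 m from the base axis. Payload 9.9 kg.
Tool frame: the origin (TCP) lies at the very end of the fingers, on their centre line; the grasp point (between the pads) lies 19 mm behind it; z points along the fingers, y is the line along which they close (so a half turn about z gives the same grasp; the last joint's range is limited). The gripper opens to 85 mm and grips with 20 to 120 N. Pads are 22 mm wide; open, the fingers measure 114 mm over their backs; the gripper's body (76 mm by 85 mm) begins 54 mm behind the grasp point. The pads swing forward as they close: fully open they stand 13 mm farther back than shut.
Start: joints at [1.192, 0.576, 0.025, 1.437, -0.015, 1.129, -0.057], TCP at [0.196, -0.646, 0.231] pointing down, gripper open.
Joint ranges: [-2.76, 2.76], [-0.34, 2.15], [-1.52, 1.57], [0.19, 2.46], [-1.09, 4.23], [0.17, 1.99], [-2.82, 2.82]. Speed limits (rad/s): [2.22, 2.22, 3.01, 3.01, 3.14, 3.14, 3.14].

INTERFACE

Orientations are given as a unit quaternion [x, y, z, w].
In Python, from station import manip gives the robot as it stands.
- The arm moves only by the tool drive_tool, never from a script. Its argument "rows" is a list of rows, each a list of 2 entries, a list of its own where there are three numbers: the shift along the tool's x, y, z in cm, then the turn, a rotation vector about the tool's x, y, z in degrees. A call has 1 to 12 rows; each row is the pose to reach, as a shift and turn from the pose commanded when the call began, along the tool's axes at that moment; what a row does not reach only later rows make up. A row lasts 1/8 s, in which the tool goes at most 62.5 mm and 10.7 degrees, less where a joint would pass 70% of its speed; a pose out of reach is approached as far as the arm can. A call with a gripper value outside its range is refused whole. "fingers" is the opening, from 0 (shut) to 1 (fully open), set as the call begins (left out, the last holds). The fingers move at their own pace and stop on an object; the grip force is fixed at half the most. Time passes only in rows, so rows that repeat a pose let the fingers close. It gives the time, the measured TCP pose, the force, the opening and the grip force at its end, in the units of the state.
- manip.read_state(): the state, without advancing time (a new reading comes with each control period).
- manip.camera(name): name is "scene" or "top"; returns a dict with "img" (384x512x3 uint8, red, green, blue), "depth" (384x512 float32, m along the optical axis (not along the pixel's ray), 0 where there is no reading), "fx", "fy", "cx", "cy" (pixels), "origin" and "attitude" of the camera in the world. Camera axes: x right, y up, looking along -z (the intrinsics and any distortion apply to the point x, -y, -z); pixel columns grow to the right and rows downward; lengths in m; the calibration is good to about 2 mm. A picture is of the moment at which its call begins.
- manip.close_job(): hands the job in; it is judged then, once.
The state is a dict: "time": time; "joint_positions": joint angles; "joint_vel": joint speeds; "joint_efforts": joint torques, N m; "tool_pos": TCP position; "orientation": TCP orientation; "wrist_force": force on the tool from outside, world axes, zero at the start; "moment": the same for the moment, N m; "grip_width": opening from 0.0 (shut) to 1.0 (fully open); "gripper_force": force on a finger pad.
Only numpy, scipy, OpenCV 4.12 (cv2) and the standard library are available. Lean on these libraries where they do the work, as an engineer would, in place of code of your own. Each camera call takes 0.05 s, during which the arm holds its last target. There are 200 camera calls.

## Working session

There is one attempt and no reset: what is moved stays moved. The work goes in short steps, Python scripts to look and compute and a tool call to move; the robot and the scene stay as the last step left them, time stands still between calls to the robot, and variables do not carry over. Pictures are saved under pics/ and viewed, at most 10 in all, crops included, and the job is handed in when it is done.

Besides the shell and the picture viewer there is one more tool, called after "Emit:" as name(argument=value, ...) on one line, values as JSON. drive_tool: Moves the arm, as the interface text tells. Its arguments: {"type":"object","properties":{"rows":{"type":"array"},"fingers":{"type":"number"}},"required":["rows"]}

```bash
ls; mkdir -p pics; cat > h.py <<'E'
import numpy as np, cv2
from station import manip
from scipy.spatial.transform import Rotation as R
def cam(n):
    c=manip.camera(n); 
    a=np.array(c["attitude"]); c["R"]=a if a.shape==(3,3) else R.from_quat(a).as_matrix()
    return c
def cloud(c):
    d=c["depth"]; v,u=np.mgrid[:d.shape[0],:d.shape[1]]
    p=np.stack([(u-c["cx"])/c["fx"]*d,-(v-c["cy"])/c["fy"]*d,-d],-1)
    w=p@c["R"].T+np.array(c["origin"]); w[d<=0]=np.nan
    return w
def save(c,n): cv2.imwrite(f"pics/{n}.png",c["img"][:,:,::-1])
E
python3 - <<'E'
from h import *
s=manip.read_state(); print(s)
t=cam("top"); c=cam("scene")
print({k:t[k] for k in t if k not in("img","depth")}); print(c["origin"],c["R"])
im=np.vstack([t["img"],c["img"]]) 
save(t,"t0"); save(c,"s0")
np.savez("t0.npz",w=cloud(t),img=t["img"]); np.savez("s0.npz",w=cloud(c),img=c["img"])
E
```

```text
pics
{'time': 0.0, 'joint_positions': array([ 1.19219192,  0.57648928,  0.02480786,  1.43790148, -0.01501813,
        1.12900308, -0.05650832]), 'joint_vel': array([ 0.00143466,  0.00057774,  0.00136524, -0.00134123,  0.00054296,
       -0.00021629,  0.00133054]), 'joint_efforts': array([ 1.98619352e-05, -7.65744996e+01,  2.25036599e+00, -2.85963160e+01,
        1.53439800e-02,  1.27975500e-02,  3.23243614e-05]), 'tool_pos': array([ 0.19602371, -0.645439  ,  0.23047293]), 'orientation': array([ 9.89152067e-01,  1.46892937e-01, -1.42067040e-04, -7.96296482e-04]), 'wrist_force': array([-0.71735199,  0.38700273,  0.79063763]), 'moment': array([-0.00893099, -0.01978839,  0.01243746]), 'gripper_force': 0.0, 'grip_width': 0.9981858007332378}
{'fx': 455.41981531752594, 'fy': 455.41981531752594, 'cx': 255.34912750433045, 'cy': 200.66795902049532, 'origin': array([0.41063159, 0.02455292, 1.29933961]), 'attitude': array([-0.05452391,  0.05403076,  0.70882238, -0.70119801]), 'R': array([[-1.06969743e-02,  9.88157751e-01, -1.53068066e-01],
       [-9.99941626e-01, -1.08040409e-02,  1.32314664e-04],
       [-1.52300589e-03,  1.53060547e-01,  9.88215639e-01]])}
[ 1.35174671 -0.40789047  0.87371559] [[ 0.48763475 -0.59064862  0.64292033]
 [ 0.87297987  0.32069502 -0.36750626]
 [ 0.01088572  0.74046533  0.6720064 ]]
```

View pics/t0.png

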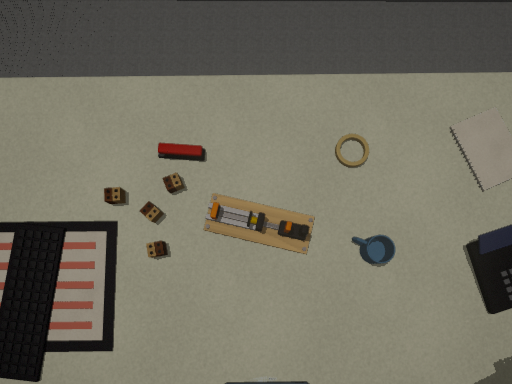

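View pics/s0.png

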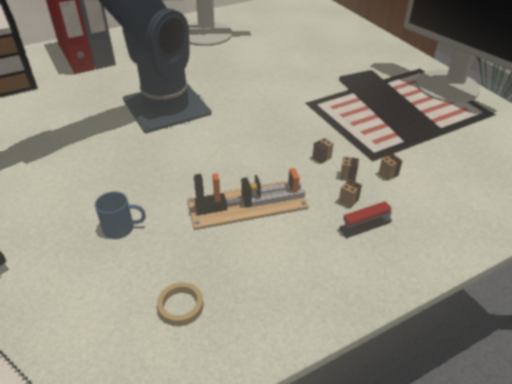

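The top view shows the clamp at (205–315, 193–253) with its jaw end to the left. There are four look-alike blocks, and the one at (157, 249) seems nearest the base. The mug is at (377, 249), the stapler at (180, 151) and the tape at (352, 150). The scene view agrees with this layout.

```bash
python3 - <<'E'
from h import *
z=np.load("t0.npz"); w=z["w"]; im=z["img"]; hsv=cv2.cvtColor(im,cv2.COLOR_RGB2HSV)
sub=lambda m,box: m & np.pad(np.ones((box[3]-box[1],box[2]-box[0]),bool),((box[1],384-box[3]),(box[0],512-box[2])))
for n,(u,v) in dict(A=(115,195),B=(174,183),C=(151,211),D=(157,249)).items():
    m=sub((w[...,2]>0.045)&(w[...,2]<.066),(u-18,v-18,u+18,v+18)); p=w[m]
    r=cv2.minAreaRect((p[:,:2]*1000).astype(np.float32)); print(n,len(p),np.median(p,0).round(3),r,np.hypot(*np.array(r[0])))
    lum=im[m].sum(1); 
    b=lum>np.median(lum); print('  light-dark dir',(p[b].mean(0)-p[~b].mean(0))[:2]*1000)
# board
m=sub((w[...,2]>0.006)&(w[...,2]<.022),(195,180,325,262)); p=w[m]
print("board",len(p),cv2.minAreaRect((p[:,:2]*1000).astype(np.float32)))
print("desk z",np.nanmedian(w[270:330,180:220,2]))
# orange
m=sub((hsv[...,0]<14)&(hsv[...,1]>190)&(hsv[...,2]>120),(195,180,325,262))
n,l,st,ce=cv2.connectedComponentsWithStats(m.astype(np.uint8))
for i in range(1,n):
    if st[i,4]>8: q=w[l==i]; t=q[q[:,2]>np.nanmax(q[:,2])-.012]; print("orange",st[i],np.nanmean(t,0).round(4))
m=sub((w[...,2]>.115)&(w[...,2]<.135),(195,180,325,262)); print("grip",m.sum(),np.nanmean(w[m],0))
cv2.imwrite("pics/crop0.png",cv2.resize(im[140:270,90:330,::-1],None,fx=3.3,fy=3.3,interpolation=cv2.INTER_CUBIC))
E
```

```text
A 234 [0.627 0.421 0.055] ((627.6416015625, 421.9800720214844), (40.185630798339844, 45.324161529541016), 5.9353556632995605) 756.3075837218593
  light-dark dir [  3.43322005 -10.29331016]
B 225 [0.661 0.256 0.055] ((662.3054809570312, 256.8312683105469), (39.73827362060547, 44.42839050292969), 21.508548736572266) 710.3596627679028
  light-dark dir [  8.05249453 -13.95865562]
C 231 [0.578 0.316 0.055] ((579.239013671875, 316.74407958984375), (45.13471603393555, 38.084251403808594), 47.27699279785156) 660.1853125560913
  light-dark dir [-9.22735989 -8.82789199]
D 239 [0.476 0.299 0.055] ((475.289794921875, 299.8878173828125), (38.186344146728516, 45.19739532470703), 11.210789680480957) 561.9902954424614
  light-dark dir [ 1.00482389 18.28916381]
board 2703 ((556.7111206054688, 11.361373901367188), (365.9543762207031, 230.17303466796875), 87.60509490966797)
desk z 0.00018445279489531785
grip 99 [ 0.52077073 -0.08929999  0.12169614]
```

View pics/crop0.png

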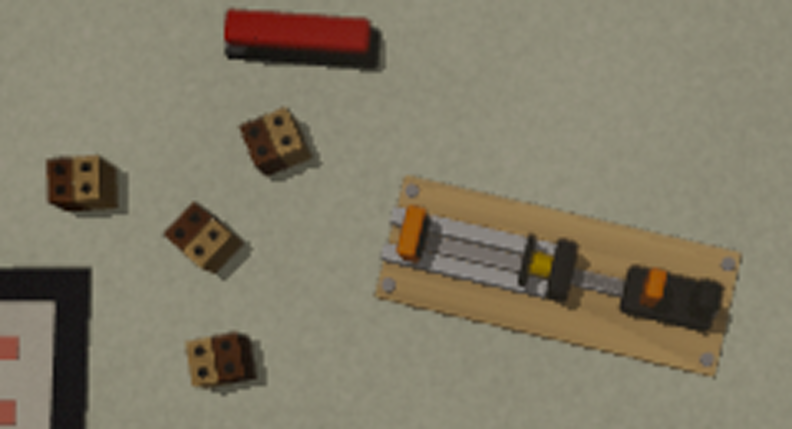

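Block D, the nearest at 0.56 m, fits the given size and height. Next: fit the clamp pose and work out the moves.

```bash
cat >> h.py <<'E'
def Rt(yaw):  # tool down, tool y at yaw (deg)
    a=np.radians(yaw); y=np.array([np.cos(a),np.sin(a),0]); z=np.array([0,0,-1.]); return np.stack([np.cross(y,z),y,z],1)
def plan(*targets):
    s=manip.read_state(); R0=R.from_quat(s["orientation"]).as_matrix()
    for p,yaw in targets:
        print("shift cm",(R0.T@(np.array(p)-s["tool_pos"])*100).round(2),"turn",np.degrees(R.from_matrix(R0.T@Rt(yaw)).as_rotvec()).round(1))
def pix2plane(c,uv,z):
    uv=np.atleast_2d(uv).astype(float); d=np.stack([(uv[:,0]-c["cx"])/c["fx"],-(uv[:,1]-c["cy"])/c["fy"],-np.ones(len(uv))],1)@c["R"].T
    o=np.array(c["origin"]); return o+d*((z-o[2])/d[:,2])[:,None]
E
python3 - <<'E'
from h import *
c=cam("top"); im=c["img"]; w=cloud(c); hsv=cv2.cvtColor(im,cv2.COLOR_RGB2HSV)
B=np.zeros((384,512),bool); B[180:262,195:325]=True
m=B&(w[...,2]>.009)&(w[...,2]<.016); n,l,st,_=cv2.connectedComponentsWithStats(m.astype(np.uint8)); 
k=cv2.convexHull(np.argwhere(cv2.erode(cv2.dilate(m.astype(np.uint8),np.ones((3,3))),np.ones((3,3))))[:,::-1].astype(np.float32))
i=1+np.argmax(st[1:,4]); print(st[1:,4][:6])
u=hsv[...,0]; m2=B&(u>8)&(u<22)&(hsv[...,1]>95)&(hsv[...,2]>110)
for mm,nm in((l==i,"depth"),(m2,"col")):
    pts=np.argwhere(mm)[:,::-1]; p=pix2plane(c,pts,.012); print(nm,len(p),cv2.minAreaRect((p[:,:2]*1000).astype(np.float32)))
for lo,hi,nm in((.112,.122,"trig117"),(.08,.089,"jaw85"),(.072,.083,"fixedjaw78"),(.122,.13,"grip125")):
    m=B&(w[...,2]>lo)&(w[...,2]<hi); n,l,st,_=cv2.connectedComponentsWithStats(m.astype(np.uint8))
    for i in range(1,n):
        if st[i,4]>8: q=w[l==i]; print(nm,st[i,4],q.mean(0).round(4),[round(x) for x in im[l==i].mean(0)])
plan(((.45,-.30,.23),-35),((.5,.05,.23),0),((.475,.299,.2),11.2))
E
```

```text
[   1 2119    1    1   15    1]
depth 2119 ((546.7198486328125, 15.0892333984375), (299.093505859375, 109.89126586914062), 76.12291717529297)
col 2397 ((546.4048461914062, 15.780853271484375), (298.11395263671875, 107.87076568603516), 76.0985107421875)
trig117 43 [ 0.5281 -0.0611  0.1163] [142, 79, 13]
trig117 9 [ 0.5134 -0.1099  0.1201] [54, 46, 33]
jaw85 89 [0.5761 0.1349 0.0841] [138, 79, 15]
jaw85 30 [0.5518 0.0418 0.0838] [45, 41, 33]
fixedjaw78 18 [0.5884 0.1312 0.0809] [122, 72, 17]
fixedjaw78 110 [0.546  0.0123 0.078 ] [44, 39, 32]
fixedjaw78 10 [0.5423 0.0434 0.0816] [42, 38, 29]
grip125 45 [ 0.5175 -0.1018  0.1248] [43, 38, 31]
shift cm [ 34.34 -25.68   0.1 ] turn [ -0.1  -0.  -38.1]
shift cm [ 49.3  -57.72   0.14] turn [ -0.1  -0.  -73.1]
shift cm [ 54.14 -82.27   3.17] turn [ -0.1  -0.1 -84.3]
```

Clamp origin is (0.547, 0.015) at yaw 76.1°, and the grip, trigger and fixed jaw all agree with it. The jaw face is at clamp x ≈ 115 mm.

Emit:
drive_tool(rows=[[[34.3,-25.7,0],[0,0,-38]],[[34.3,-25.7,0],[0,0,-38]],[[34.3,-25.7,0],[0,0,-38]],[[34.3,-25.7,0],[0,0,-38]],[[34.3,-25.7,0],[0,0,-38]],[[34.3,-25.7,0],[0,0,-38]],[[34.3,-25.7,0],[0,0,-38]],[[49.3,-57.7,0],[0,0,-73]],[[49.3,-57.7,0],[0,0,-73]],[[49.3,-57.7,0],[0,0,-73]],[[49.3,-57.7,0],[0,0,-73]],[[49.3,-57.7,0],[0,0,-73]]], fingers=1)

```text
time: 1.65
tool_pos: [0.4944, 0.0107, 0.2314]
orientation: [0.708, 0.706, 0.0, 0.0]
wrist_force: [1.8, -0.6, -0.3]
grip_width: 0.994
gripper_force: 0.0
```

```bash
python3 - <<'E'
from h import *
s=manip.read_state(); print(s["time"],s["tool_pos"],s["joint_positions"],s["wrist_force"])
plan(((.475,.299,.12),11.2))
E
```

```text
1.65 [0.49435601 0.01066035 0.23135082] [ 0.22867187  0.33226037 -0.46320655  1.89092427  0.17922259  0.95865061
 -0.31788341] [ 1.76567542 -0.58457693 -0.2617782 ]
shift cm [28.83 -1.99 11.13] turn [  0.    0.  -11.3]
```

Emit:
drive_tool(rows=[[[25,-2,8],[0,0,-11]],[[25,-2,8],[0,0,-11]],[[25,-2,8],[0,0,-11]],[[25,-2,8],[0,0,-11]],[[25,-2,8],[0,0,-11]],[[25,-2,8],[0,0,-11]],[[25,-2,8],[0,0,-11]]])

```text
time: 2.52
tool_pos: [0.4755, 0.257, 0.1515]
orientation: [0.638, 0.77, -0.0, 0.001]
wrist_force: [0.4, -0.4, -1.1]
grip_width: 1.002
gripper_force: 0.0
```

```bash
python3 - <<'E'
from h import *
s=manip.read_state(); print(s["tool_pos"])
c=cam("top"); save(c,"t1"); w=cloud(c)
B=np.zeros((384,512),bool); B[230:268,138:176]=True
c2=cam("scene"); w2=cloud(c2); m=(abs(w2[...,2]-.055)<.003)&(np.hypot(w2[...,0]-.475,w2[...,1]-.3)<.045); p=w2[m]
if len(p)>20: print("scene top rect",len(p),p.mean(0),cv2.minAreaRect((p[:,:2]*1000).astype(np.float32)))
plan(((.475,.299,.022),11.2))
E
```

```text
[0.475473   0.25702288 0.15154657]
scene top rect 131 [0.47736245 0.29708894 0.055649  ] ((475.7633056640625, 297.3999328613281), (41.979591369628906, 47.787296295166016), 14.99422550201416)
shift cm [ 4.14  0.71 12.97] turn [ 0.   0.  -0.5]
```

Emit:
drive_tool(rows=[[[4.1,0.7,3],[0,0,-0.5]],[[4.1,0.7,3],[0,0,-0.5]],[[4.1,0.7,8],[0,0,-0.5]],[[4.1,0.7,11],[0,0,-0.5]],[[4.1,0.7,12.7],[0,0,-0.5]],[[4.1,0.7,12.7],[0,0,-0.5]],[[4.1,0.7,12.7],[0,0,-0.5]]])

```text
time: 3.5
tool_pos: [0.4747, 0.3008, 0.0255]
orientation: [0.634, 0.774, 0.001, 0.0]
wrist_force: [0.5, 0.3, 0.0]
grip_width: 0.998
gripper_force: 0.0
```

Emit:
drive_tool(rows=[[[0,0,0],[0,0,0]],[[0,0,0],[0,0,0]],[[0,0,0],[0,0,0]],[[0,0,0],[0,0,0]],[[0,0,0],[0,0,0]],[[0,0,0],[0,0,0]],[[0,0,0],[0,0,0]],[[0,0,0],[0,0,0]],[[0,0,0],[0,0,0]],[[0,0,0],[0,0,0]]], fingers=0.2)

```text
time: 4.75
tool_pos: [0.4743, 0.3008, 0.025]
orientation: [0.633, 0.774, 0.001, 0.0]
wrist_force: [-0.0, -1.5, 6.4]
grip_width: 0.437
gripper_force: 60.8
```

```bash
python3 - <<'E'
from h import *
s=manip.read_state(); print(s["tool_pos"],s["time"],s["grip_width"]*85,s["gripper_force"])
ex=np.array([.240,.971]); b=np.array([.5467,.0151])+.062*ex; print(b)
plan(((.4755,.2985,.15),11.2),((*b,.15),-13.9))
E
```

```text
[0.47434977 0.30084225 0.02497275] 4.75 37.135942392617025 60.84669202566147
[0.56158  0.075302]
shift cm [ -0.25   0.08 -12.5 ] turn [ 0.1 -0.   0.2]
shift cm [-23.83   4.11 -12.5 ] turn [ 0.1 -0.  25.3]
```

Emit:
drive_tool(rows=[[[0,0,-4],[0,0,0]],[[0,0,-8],[0,0,0]],[[0,0,-12.5],[0,0,0]],[[-24,4.1,-12.5],[0,0,25.3]],[[-24,4.1,-12.5],[0,0,25.3]],[[-24,4.1,-12.5],[0,0,25.3]],[[-24,4.1,-12.5],[0,0,25.3]],[[-24,4.1,-12.5],[0,0,25.3]],[[-24,4.1,-12.5],[0,0,25.3]],[[-24,4.1,-12.5],[0,0,25.3]]])

```text
time: 6.0
tool_pos: [0.5611, 0.0751, 0.1494]
orientation: [0.787, 0.617, 0.0, -0.0]
wrist_force: [-1.2, 1.0, -1.7]
grip_width: 0.434
gripper_force: 60.5
```

```bash
python3 - <<'E'
from h import *
s=manip.read_state(); print(s["tool_pos"],s["time"],s["grip_width"]*85,s["wrist_force"])
o=np.array([.5467,.0151]); ex=np.array([.240,.971]); b=o+.062*ex
plan(((*b,.058),-13.9))
c=cam("scene"); w=cloud(c); save(c,"s1")
p=w[(abs(w[...,0]-s["tool_pos"][0])<.05)&(abs(w[...,1]-s["tool_pos"][1])<.05)&(w[...,2]>.09)&(w[...,2]<.185)]
print(len(p)); 
for z in np.arange(.1,.185,.01):
    q=p[abs(p[:,2]-z)<.005]; q2=(q[:,:2]-o)@np.stack([ex,[-ex[1],ex[0]]],1); print(z.round(3),len(q),q2.min(0).round(4) if len(q) else 0,q2.max(0).round(4) if len(q) else 0)
im=c["img"]; 
P=(s["tool_pos"]-c["origin"])@c["R"]; u=c["cx"]-c["fx"]*P[0]/P[2]; v=c["cy"]+c["fy"]*P[1]/P[2]
u,v=int(u),int(v); print(u,v); cv2.imwrite("pics/s1c.png",cv2.resize(im[max(v-75,0):v+75,max(u-100,0):u+100,::-1],None,fx=4,fy=4,interpolation=cv2.INTER_CUBIC))
E
```

```text
[0.56107238 0.07507938 0.14937103] 6.0 36.876568180508286 [-1.1636494   0.96505931 -1.70427402]
shift cm [0.03 0.05 9.14] turn [-0.  -0.   0.1]
441
0.1 0 0 0
0.11 0 0 0
0.12 2 [ 0.0386 -0.0155] [ 0.0802 -0.009 ]
0.13 56 [ 0.0371 -0.02  ] [0.0802 0.0157]
0.14 67 [ 0.0368 -0.0216] [0.0821 0.0163]
0.15 58 [ 0.0369 -0.0243] [0.0819 0.0213]
0.16 65 [ 0.037  -0.0332] [0.081  0.0169]
0.17 68 [ 0.0367 -0.0331] [0.0806 0.0216]
0.18 125 [ 0.0368 -0.0347] [0.068  0.0228]
271 156
```

View pics/s1c.png

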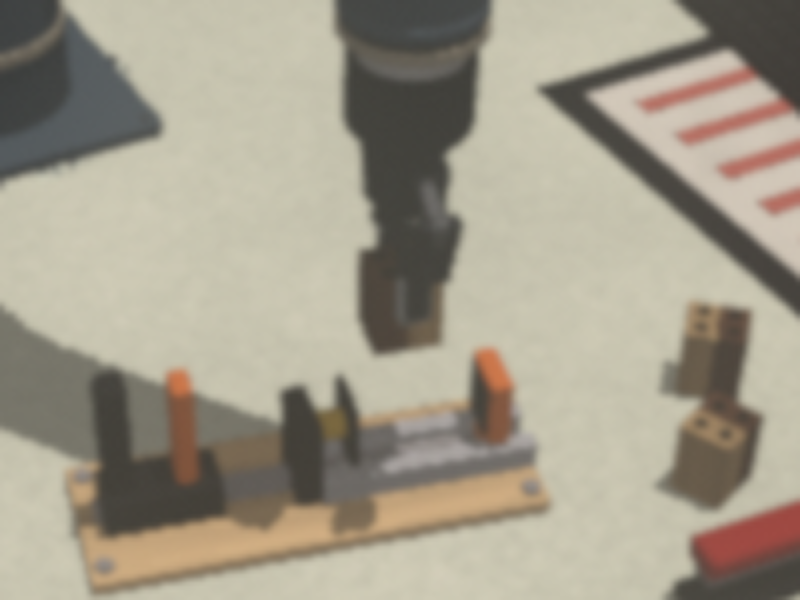

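The block hangs upright at clamp x 37–81 mm, centred across the bed to about 2 mm, between the plate and the jaw.

Emit:
drive_tool(rows=[[[0,0,4],[0,0,0]],[[0,0,7],[0,0,0]],[[0,0,8.5],[0,0,0]],[[0,0,9],[0,0,0]],[[0,0,9.1],[0,0,0]],[[0,0,9.1],[0,0,0]],[[0,0,9.1],[0,0,0]]])

```text
time: 6.92
tool_pos: [0.562, 0.0735, 0.059]
orientation: [0.788, 0.616, 0.001, 0.0]
wrist_force: [0.3, -0.5, -0.5]
grip_width: 0.434
gripper_force: 60.6
```

Emit:
drive_tool(rows=[[[0,0,0.1],[0,0,0]],[[0,0,0.1],[0,0,0]],[[0,0,0.1],[0,0,0]]])

```text
time: 7.3
tool_pos: [0.5616, 0.0734, 0.0573]
orientation: [0.788, 0.616, 0.0, -0.0]
wrist_force: [0.5, -0.3, -1.3]
grip_width: 0.433
gripper_force: 60.6
```

Emit:
drive_tool(rows=[[[0,0,0.1],[0,0,0]],[[0,0,0.1],[0,0,0]],[[0,0,0.1],[0,0,0]]])

```text
time: 7.68
tool_pos: [0.5616, 0.0735, 0.057]
orientation: [0.788, 0.616, 0.0, 0.0]
wrist_force: [-2.7, -1.1, 8.5]
grip_width: 0.435
gripper_force: 61.7
```

```bash
python3 - <<'E'
from h import *
s=manip.read_state(); print(s["tool_pos"],s["wrist_force"])
w=cloud(cam("scene")); o=np.array([.5467,.0151]); ex=np.array([.240,.971]); E=np.stack([ex,[-ex[1],ex[0]]],1)
q=np.c_[(w[...,:2]-o).reshape(-1,2)@E,w[...,2].ravel()]
f=q[(q[:,0]>.03)&(q[:,0]<.095)&(q[:,1]<-.014)&(q[:,1]>-.022)&(q[:,2]>.028)&(q[:,2]<.1)]
print(len(f),np.percentile(f,[1,50,99],axis=0).round(4)); print(np.histogram(f[:,2],14))
E
```

```text
[0.56160304 0.07345302 0.05697022] [-2.66871763 -1.09337482  8.45519401]
212 [[ 0.0348 -0.0218  0.0297]
 [ 0.0512 -0.0188  0.0489]
 [ 0.0902 -0.0143  0.0897]]
(array([20, 32, 20, 21, 20, 18, 13, 10, 14,  6, 10,  9,  7, 12]), array([0.02827711, 0.03272934, 0.03718157, 0.04163379, 0.04608602,
       0.05053825, 0.05499047, 0.0594427 , 0.06389493, 0.06834715,
       0.07279938, 0.07725161, 0.08170383, 0.08615606, 0.09060829]))
```

Contact with the bed gives 8.5 N, so I release here.

Emit:
drive_tool(rows=[[[0,0,0],[0,0,0]],[[0,0,0],[0,0,0]],[[0,0,0],[0,0,0]],[[0,0,0],[0,0,0]],[[0,0,0],[0,0,0]],[[0,0,0],[0,0,0]]], fingers=0.85)

```text
time: 8.48
tool_pos: [0.5616, 0.0734, 0.0563]
orientation: [0.788, 0.616, -0.0, -0.0]
wrist_force: [-0.6, 0.3, 0.1]
grip_width: 0.852
gripper_force: 0.0
```

Emit:
drive_tool(rows=[[[0,0,-2],[0,0,0]],[[0,0,-5],[0,0,0]],[[0,0,-9],[0,0,0]],[[0,0,-14],[0,0,0]],[[0,0,-14],[0,0,0]],[[0,0,-14],[0,0,0]]])

```text
time: 9.22
tool_pos: [0.5612, 0.0732, 0.196]
orientation: [0.788, 0.616, -0.0, 0.0]
wrist_force: [0.3, -0.6, -1.1]
grip_width: 0.851
gripper_force: 0.0
```

```bash
cat >> h.py <<'E'
o=np.array([.5467,.0151]); ex=np.array([.240,.971]); E=np.stack([ex,[-ex[1],ex[0]]],1)
def toclamp(w): return np.concatenate([(w[...,:2]-o)@E,w[...,2:]],-1)
def C(x,y,z): return (*(o+E@np.array([x,y])),z)
def look(n):
    c=cam(n); q=toclamp(cloud(c)); im=c["img"]; hsv=cv2.cvtColor(im,cv2.COLOR_RGB2HSV)
    m=(abs(q[...,2]-.087)<.004)&(q[...,0]>.02)&(q[...,0]<.095)&(abs(q[...,1])<.04)&~((hsv[...,0]<13)&(hsv[...,1]>200))&(q[...,0]>.03)
    p=q[m]
    if len(p)>15:
        r=cv2.minAreaRect((p[:,:2]*1000).astype(np.float32)); print(n,"block top",len(p),r)
    j=q[(abs(q[...,2]-.085)<.004)&(abs(q[...,1])<.024)&(q[...,0]>.04)&(hsv[...,0]<13)&(hsv[...,1]>200)]
    if len(j): print(n,"jaw top x",len(j),np.percentile(j[:,0],[5,50,95]).round(4),"y",j[:,1].mean().round(4))
    return c,q
E
python3 - <<'E'
from h import *
s=manip.read_state(); print(s["tool_pos"],s["time"],s["joint_positions"])
for n in("scene","top"): look(n)
plan((C(-.095,0,.2),76.1),(C(-.095,0,.2),-103.9))
E
```

```text
[0.56123507 0.07317219 0.19596146] 9.225 [ 0.05719984  0.46758974 -0.40060429  1.76996361  0.21837063  0.9481662
 -0.67592671]
scene block top 192 ((57.78095245361328, -1.605245590209961), (41.70647048950195, 44.35508346557617), 89.78007507324219)
shift cm [-15.48   0.03  -0.48] turn [ -0.1  -0.  -90. ]
shift cm [-15.48   0.03  -0.48] turn [-0.   0.1 90. ]
```

The block stands on the bed at x ≈ 58, y ≈ −1.6 mm and square. Now I go above the grip and trigger.

Emit:
drive_tool(rows=[[[-16.1,0,0],[0,0,-90]],[[-16.1,0,0],[0,0,-90]],[[-16.1,0,0],[0,0,-90]],[[-16.1,0,0],[0,0,-90]],[[-16.1,0,0],[0,0,-90]],[[-16.1,0,0],[0,0,-90]],[[-16.1,0,0],[0,0,-90]],[[-16.1,0,0],[0,0,-90]],[[-16.1,0,0],[0,0,-90]],[[-16.1,0,0],[0,0,-90]],[[-16.1,0,0],[0,0,-90]],[[-16.1,0,0],[0,0,-90]]], fingers=1)

```text
time: 10.82
tool_pos: [0.5228, -0.0828, 0.1961]
orientation: [0.121, 0.993, 0.0, -0.0]
wrist_force: [-0.1, 0.6, -0.2]
grip_width: 1.0
gripper_force: 0.0
```

```bash
sed -i 's/hsv\[...,0\]<13/hsv[...,0]<20/g' h.py; python3 - <<'E'
from h import *
s=manip.read_state(); print(s["time"],s["joint_positions"][6],toclamp(s["tool_pos"]))
for n in("scene","top"): look(n)
plan((C(-.101,0,.074),76.1))
E
```

```text
10.825 0.9520934222660687 [-0.10077598 -0.00026067  0.19610454]
scene block top 187 ((57.216758728027344, -0.34496498107910156), (43.688392639160156, 42.34648895263672), 0.45394885540008545)
top block top 216 ((55.42363739013672, 0.5097141265869141), (50.739051818847656, 38.19916915893555), 0.2068943977355957)
top jaw top x 69 [0.1169 0.1238 0.1301] y 0.0012
shift cm [ 0.03 -0.03 12.23] turn [-0.  0. -0.]
```

Emit:
drive_tool(rows=[[[0,0,4],[0,0,0]],[[0,0,7],[0,0,0]],[[0,0,10],[0,0,0]],[[0,0,12.2],[0,0,0]],[[0,0,12.2],[0,0,0]]])

```text
time: 11.55
tool_pos: [0.522, -0.0827, 0.0732]
orientation: [0.121, 0.993, 0.0, -0.001]
wrist_force: [-0.5, -0.8, -0.0]
grip_width: 1.002
gripper_force: 0.0
```

Emit:
drive_tool(rows=[[[0,-0.5,0],[0,0,0]],[[0,-1,0],[0,0,0]],[[0,-1.3,0],[0,0,0]],[[0,-1.6,0],[0,0,0]],[[0,-1.8,0],[0,0,0]],[[0,-1.8,0],[0,0,0]],[[0,-1.8,0],[0,0,0]]])

```text
time: 12.42
tool_pos: [0.5192, -0.0994, 0.0747]
orientation: [0.121, 0.993, 0.001, 0.001]
wrist_force: [1.1, 4.5, 4.2]
grip_width: 0.997
gripper_force: 2.7
```

Emit:
drive_tool(rows=[[[0,-0.4,0],[0,0,0]],[[0,-0.8,0],[0,0,0]],[[0,-1.2,0],[0,0,0]],[[0,-1.5,0],[0,0,0]],[[0,-1.5,0],[0,0,0]]])

```text
time: 13.05
tool_pos: [0.5157, -0.1138, 0.0746]
orientation: [0.121, 0.993, 0.001, 0.001]
wrist_force: [1.2, 6.3, 4.0]
grip_width: 1.004
gripper_force: 3.2
```

```bash
python3 - <<'E'
from h import *
s=manip.read_state(); print(s["time"],toclamp(s["tool_pos"]),s["wrist_force"],s["gripper_force"])
c,q=look("top"); hsv=cv2.cvtColor(c["img"],cv2.COLOR_RGB2HSV); m=(abs(q[...,2]-.117)<.005)&(abs(q[...,1])<.03)&(hsv[...,1]>200); p=q[m]; print("trigger",len(p),p.mean(0) if len(p) else 0)
look("scene")
E
```

```text
13.05 [-0.13256698 -0.00082705  0.07464311] [1.21935737 6.34376306 4.0150169 ] 3.1710854172706604
top block top 213 ((58.822845458984375, 0.4498291015625), (38.067481994628906, 43.700103759765625), 89.54449462890625)
top jaw top x 70 [0.1031 0.1088 0.1147] y 0.001
trigger 0 0
scene block top 185 ((58.28388214111328, -0.9689674377441406), (41.10264587402344, 44.69123840332031), 87.59246063232422)
```

Emit:
drive_tool(rows=[[[0,0.6,0],[0,0,0]],[[0,1.2,0],[0,0,0]],[[0,1.8,0],[0,0,0]],[[0,2.1,0],[0,0,0]],[[0,2.1,0],[0,0,0]],[[0,2.1,0],[0,0,0]]])

```text
time: 13.9
tool_pos: [0.5196, -0.095, 0.0741]
orientation: [0.121, 0.993, -0.0, -0.0]
wrist_force: [-0.2, -0.1, 1.4]
grip_width: 1.005
gripper_force: 0.0
```

Emit:
drive_tool(rows=[[[0,-0.5,0],[0,0,0]],[[0,-1,0],[0,0,0]],[[0,-1.4,0],[0,0,0]],[[0,-1.8,0],[0,0,0]],[[0,-2.1,0],[0,0,0]],[[0,-2.1,0],[0,0,0]]])

```text
time: 14.65
tool_pos: [0.5151, -0.1138, 0.0742]
orientation: [0.121, 0.993, 0.001, 0.0]
wrist_force: [1.5, 6.6, -3.2]
grip_width: 0.998
gripper_force: 3.1
```

```bash
python3 - <<'E'
from h import *
s=manip.read_state(); print(s["time"],toclamp(s["tool_pos"]),s["wrist_force"])
look("top");look("scene")
E
```

```text
14.65 [-0.13273832 -0.00027785  0.07423964] [ 1.45924345  6.55761347 -3.21139547]
top block top 217 ((60.26874542236328, 0.10435867309570312), (38.6391487121582, 60.738277435302734), 89.18785095214844)
top jaw top x 73 [0.085  0.0916 0.0977] y 0.001
scene block top 250 ((65.60282897949219, -1.9322319030761719), (43.94063186645508, 59.26219177246094), 88.77863311767578)
```

Emit:
drive_tool(rows=[[[0,0.6,0],[0,0,0]],[[0,1.2,0],[0,0,0]],[[0,1.8,0],[0,0,0]],[[0,2.1,0],[0,0,0]],[[0,2.1,0],[0,0,0]],[[0,2.1,0],[0,0,0]]])

```text
time: 15.5
tool_pos: [0.5199, -0.095, 0.0743]
orientation: [0.121, 0.993, -0.0, -0.0]
wrist_force: [-0.3, -0.1, -0.8]
grip_width: 1.002
gripper_force: 0.0
```

Emit:
drive_tool(rows=[[[0,-0.4,0],[0,0,0]],[[0,-0.7,0],[0,0,0]],[[0,-0.9,0],[0,0,0]],[[0,-1.1,0],[0,0,0]],[[0,-1.3,0],[0,0,0]],[[0,-1.5,0],[0,0,0]],[[0,-1.6,0],[0,0,0]],[[0,-1.6,0],[0,0,0]]])

```text
time: 16.5
tool_pos: [0.5166, -0.1087, 0.0743]
orientation: [0.121, 0.993, 0.001, 0.0]
wrist_force: [2.1, 7.2, -2.5]
grip_width: 0.997
gripper_force: 3.5
```

```bash
python3 - <<'E'
from h import *
s=manip.read_state(); print(s["time"],toclamp(s["tool_pos"]),s["wrist_force"],s["wrist_force"][:2]@ex)
c,q=look("top");look("scene")
cv2.imwrite("pics/t3c.png",cv2.resize(c["img"][180:260,195:325,::-1],None,fx=6,fy=6,interpolation=cv2.INTER_CUBIC))
E
```

```text
16.5 [-0.1274271  -0.00044203  0.07432242] [ 2.09745356  7.15517967 -2.48917299] 7.451068313896115
top block top 215 ((62.525245666503906, -0.08531761169433594), (38.639286041259766, 59.94450378417969), 87.09490966796875)
top jaw top x 69 [0.0789 0.0846 0.0906] y 0.0011
scene block top 254 ((61.3300895690918, -0.3087615966796875), (60.15671157836914, 45.04404067993164), 0.8083252906799316)
```

View pics/t3c.png

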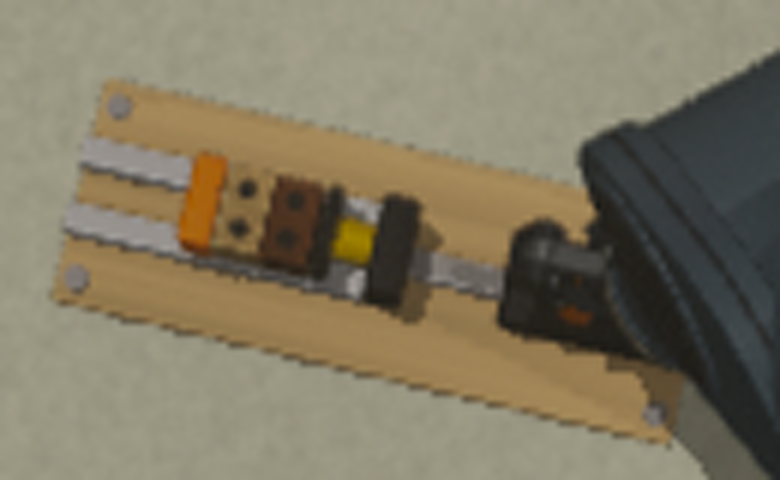

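The block (orange jaw at pixel (203, 203), plate at (328, 232)) is square and almost touching the plate. I'll finish this stroke, then do another.

Emit:
drive_tool(rows=[[[0,-0.2,0],[0,0,0]],[[0,-0.4,0],[0,0,0]],[[0,-0.5,0],[0,0,0]],[[0,-0.5,0],[0,0,0]]])

```text
time: 17.1
tool_pos: [0.5155, -0.1131, 0.0743]
orientation: [0.12, 0.993, 0.001, 0.0]
wrist_force: [3.1, 8.6, -3.5]
grip_width: 1.001
gripper_force: 4.3
```

```bash
python3 - <<'E'
from h import *
s=manip.read_state(); print(s["time"],toclamp(s["tool_pos"]),s["wrist_force"],s["wrist_force"][:2]@ex)
look("top")
E
```

```text
17.1 [-0.13200079 -0.00049042  0.07432316] [ 3.06117143  8.56595472 -3.47708466] 9.052223177776543
top block top 202 ((58.849056243896484, -0.3119220733642578), (39.562774658203125, 57.15657043457031), 89.6454086303711)
top jaw top x 68 [0.0742 0.0804 0.0865] y 0.0005
```

Emit:
drive_tool(rows=[[[0,0.6,0],[0,0,0]],[[0,1.2,0],[0,0,0]],[[0,1.8,0],[0,0,0]],[[0,2.1,0],[0,0,0]],[[0,2.1,0],[0,0,0]],[[0,2.1,0],[0,0,0]]])

```text
time: 17.9
tool_pos: [0.5198, -0.095, 0.0742]
orientation: [0.121, 0.993, -0.0, -0.0]
wrist_force: [-0.1, 0.1, -0.0]
grip_width: 0.999
gripper_force: 0.0
```

Emit:
drive_tool(rows=[[[0,-0.3,0],[0,0,0]],[[0,-0.5,0],[0,0,0]],[[0,-0.7,0],[0,0,0]],[[0,-0.9,0],[0,0,0]],[[0,-1.0,0],[0,0,0]],[[0,-1.0,0],[0,0,0]],[[0,-1.0,0],[0,0,0]]])

```text
time: 18.77
tool_pos: [0.518, -0.1024, 0.0743]
orientation: [0.12, 0.993, 0.001, 0.0]
wrist_force: [2.2, 8.1, -3.0]
grip_width: 1.004
gripper_force: 4.3
```

```bash
python3 - <<'E'
from h import *
s=manip.read_state(); print(s["time"],toclamp(s["tool_pos"]),s["wrist_force"],s["wrist_force"][:2]@ex)
look("top")
E
```

```text
18.775 [-0.12097127 -0.00037369  0.0742614 ] [ 2.21383804  8.13598601 -3.02380067] 8.431363548919762
top block top 205 ((58.72609329223633, 0.07381057739257812), (39.09972381591797, 56.7149772644043), 88.58326721191406)
top jaw top x 62 [0.0735 0.0791 0.0849] y 0.0018
```

Emit:
drive_tool(rows=[[[0,-0.2,0],[0,0,0]],[[0,-0.4,0],[0,0,0]],[[0,-0.5,0],[0,0,0]],[[0,-0.5,0],[0,0,0]],[[0,-0.5,0],[0,0,0]]])

```text
time: 19.45
tool_pos: [0.5172, -0.1063, 0.0743]
orientation: [0.12, 0.993, 0.002, 0.001]
wrist_force: [3.3, 10.6, -4.5]
grip_width: 0.998
gripper_force: 5.8
```

```bash
python3 - <<'E'
from h import *
s=manip.read_state(); print(s["time"],toclamp(s["tool_pos"]),s["wrist_force"],s["wrist_force"][:2]@ex)
look("top")
E
```

```text
19.45 [-0.12497553 -0.00044491  0.07425278] [ 3.29793499 10.61973999 -4.48525396] 11.103271925251416
top block top 185 ((56.692649841308594, 0.4149036407470703), (38.86615753173828, 53.87791061401367), 85.79871368408203)
top jaw top x 72 [0.0701 0.076  0.0822] y 0.0009
```

Emit:
drive_tool(rows=[[[0,-0.2,0],[0,0,0]],[[0,-0.4,0],[0,0,0]],[[0,-0.5,0],[0,0,0]],[[0,-0.5,0],[0,0,0]],[[0,-0.5,0],[0,0,0]]])

```text
time: 20.12
tool_pos: [0.5162, -0.1102, 0.0743]
orientation: [0.12, 0.993, 0.003, 0.001]
wrist_force: [4.6, 14.6, -7.2]
grip_width: 0.999
gripper_force: 7.3
```

```bash
python3 - <<'E'
from h import *
s=manip.read_state(); print(s["time"],toclamp(s["tool_pos"]),s["wrist_force"],s["wrist_force"][:2]@ex)
c,q=look("top"); c,q=look("scene")
g=c["img"]; cv2.imwrite("pics/s4c.png",cv2.resize(g[150:230,180:320,::-1],None,fx=5.7,fy=5.7,interpolation=cv2.INTER_CUBIC))
E
```

```text
20.125 [-0.12897763 -0.00049696  0.0742633 ] [ 4.62352559 14.64888966 -7.17898167] 15.333718003973397
top block top 165 ((55.239925384521484, -0.2239856719970703), (38.9093017578125, 50.78410720825195), 87.22962188720703)
top jaw top x 69 [0.0667 0.073  0.079 ] y 0.0012
scene block top 202 ((54.881385803222656, -2.511270523071289), (48.88005065917969, 44.75811767578125), 1.1940877437591553)
```

View pics/s4c.png

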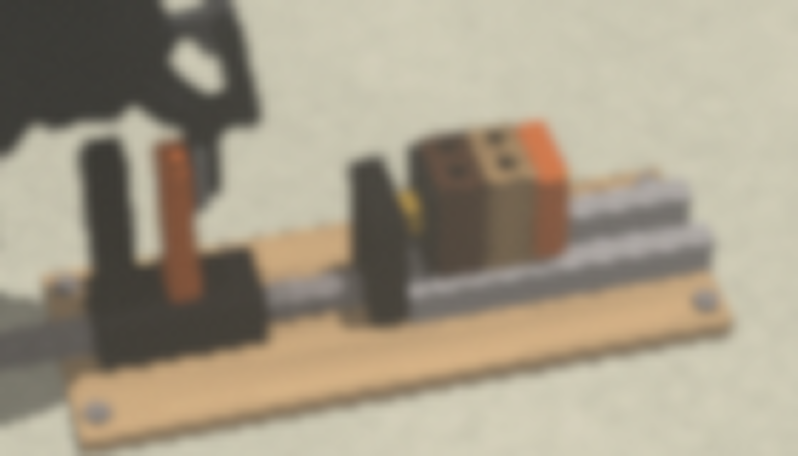

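The block is upright and pinched between the jaw (550, 190) and the plate. Jaw position and pull force both put the plunger about 9–10 mm in. I'll let it settle, check once more and hand in.

Emit:
drive_tool(rows=[[[0,0,0],[0,0,0]],[[0,0,0],[0,0,0]],[[0,0,0],[0,0,0]],[[0,0,0],[0,0,0]],[[0,0,0],[0,0,0]],[[0,0,0],[0,0,0]]])

```text
time: 20.98
tool_pos: [0.5162, -0.1102, 0.0743]
orientation: [0.12, 0.993, 0.003, 0.001]
wrist_force: [3.2, 14.6, -5.5]
grip_width: 1.001
gripper_force: 7.3
```

```bash
python3 - <<'E'
from h import *
s=manip.read_state(); f=s["wrist_force"][:2]@ex; print(toclamp(s["tool_pos"]),f); look("top")
if 12<f<17.5: print(manip.close_job())
E
```

```text
[-0.1290173  -0.00048026  0.07425022] 14.929527781783765
top block top 175 ((55.051822662353516, 0.4303913116455078), (39.133975982666016, 51.334938049316406), 86.77654266357422)
top jaw top x 71 [0.0663 0.0722 0.0786] y 0.001
the job is handed in; nothing more can be done
None
```

I handed the job in with the pen block standing square on the bed, the plunger pressed in about 9–10 mm by my measurements, and the trigger still held squeezed; the hand-in gave no verdict.

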